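# Mix the finishing media and hold the finisher's lid for loading

## Robot

A 7-joint arm with a two-finger parallel gripper is mounted at the origin on the work surface. World frame = base frame: x ahead of the robot, y to its left, z up, the work surface at z = 0. Lengths are in m, angles in rad, forces in N, time in s.
With the tool pointing down it reaches from about 0.425 to 0.975 m from the base axis. Payload 16.7 kg.
Tool frame: the origin (TCP) lies at the very end of the fingers, on their centre line; the grasp point (between the pads) lies 19 mm behind it; z points along the fingers, y is the line along which they close (so a half turn about z gives the same grasp; the last joint's range is limited). The gripper opens to 85 mm and grips with 20 to 120 N. Pads are 22 mm wide; open, the fingers measure 114 mm over their backs; the gripper's body (76 mm by 85 mm) begins 54 mm behind the grasp point. The pads swing forward as they close: fully open they stand 13 mm farther back than shut.
Start: joints at [-0.149, 0.426, 0.074, 1.606, -0.034, 1.111, -0.067], TCP at [0.675, -0, 0.231] pointing down, gripper open.
Joint ranges: [-2.85, 2.85], [-0.5, 2.14], [-1.23, 1.37], [0.21, 2.46], [-1.02, 4.16], [0.16, 2.05], [-2.73, 2.73]. Speed limits (rad/s): [1.89, 1.89, 2.39, 2.39, 3.01, 3.01, 3.01].

## Interface

Orientations are given as a unit quaternion [x, y, z, w].
In Python, from bench import env gives the robot as it stands.
- The arm moves only by the tool apply_moves, never from a script. Its argument "increments" is a list of rows, each a list of 4 numbers: the shift along the tool's x, y, z in cm, then the turn about the tool's z in rad. In form: [[x, y, z, roll], ...]. A call has 1 to 8 rows; each row is the pose to reach, as a shift and turn from the pose commanded when the call began, along the tool's axes at that moment; what a row does not reach only later rows make up. A row lasts 1/10 s, in which the tool goes at most 50 mm and 8.59 degrees, less where a joint would pass 70% of its speed; a pose out of reach is approached as far as the arm can. A call with a gripper value outside its range is refused whole. "gripper" is the closure, from 0 (fully open) to 1 (shut), set as the call begins (left out, the last holds). The fingers move at their own pace and stop on an object; "squeeze" is the grip in N (left out, the last holds). Time passes only in rows, so rows that repeat a pose let the fingers close. It gives the time, the measured TCP pose, the force, the opening and the grip force at its end, in the units of the state.
- env.get_state(): the state, without advancing time (a new reading comes with each control period).
- env.read_camera(name): name is "scene" or "side" or "wrist"; returns a dict with "image" (420x560x3 uint8, red, green, blue), "mtx" (3x3 intrinsics, pixels), "world_to_cam" (4x4, takes a point from world to camera coordinates). Camera axes: x right, y down, z forward; pixel columns grow to the right and rows downward; lengths in m; the calibration is good to about 2 mm. A picture is of the moment at which its call begins. There is no depth.
- env.sign_off(): hands the job in; it is judged then, once.
The state is a dict: "time_s": time; "qpos": joint angles; "qvel": joint speeds; "joint_efforts": joint torques, N m; "eef_pos": TCP position; "tcp_rot": TCP orientation; "ft_force": force on the tool from outside, world axes, zero at the start; "torque": the same for the moment, N m; "opening": finger opening in m; "grip_force": force on a finger pad.
Only numpy, scipy, OpenCV 4.12 (cv2) and the standard library are available. Lean on these libraries where they do the work, as an engineer would, in place of code of your own. Each camera call takes 0.05 s, during which the arm holds its last target. There are 200 camera calls.

## Task

Get the vibratory finisher ready for a colleague to load: take the stirring rod from its stand and stir the ceramic pieces in the pan with it, its tip close to the floor of the pan, starting on the side away from you and going at least two full rounds counter-clockwise (seen from above) about half-way out to the wall, so that pieces all round the pan get shifted; then put the rod back upright in its stand and let go of it. Then lift the finisher's lid by its bar handle to 50 degrees and finish while still holding it there, steady, as the colleague will tip the media in; it falls shut if let go. Keep all the pieces in the pan and leave everything else on the bench where it is.

Things in the scene. Friction and masses are not known exactly. Their poses are not given: they have to be found in the camera images.
- pan: round open steel pan fixed to the bench, 170 across at the rim, 156 at the foot, 65 high, walls and floor 4 thick; origin under its centre, z up, its x and y parallel to the world's. Its far side is +x, its left +y. It holds six loose ceramic pieces (0 to 5 in order) in a ring about 34 out, with gaps a rod can go down through. Pan and rod stand may stand either way round (left or right)
- bead0_center (a point): centre of a loose white ceramic finishing piece, a short cylinder 18 across and 16 high, standing in the pan; circles much wider than half-way out can wedge a piece against the wall and push the rod askew in the grip
- bead1_center (a point): centre of another such piece
- bead2_center (a point): centre of another such piece
- bead3_center (a point): centre of another such piece
- bead4_center (a point): centre of another such piece
- bead5_center (a point): centre of another such piece
- rod_grip (a point): centre of the square wooden handle of the stirring rod (handle 34 x 34 x 60 high; x and y axes square to its flat sides, z up along the rod). Below the handle a steel rod 12 thick reaches 100 further down. About 0.1 kg. At the start it hangs upright in its stand, the underside of the handle resting on the top of the stand's tube, and lifts straight out
- rod_tip (a point): the lower end of the stirring rod, on its axis, 130 below the centre of the handle
- stand: the stirring rod's stand, fixed to the bench: round foot 84 across and 8 thick with an upright tube 50 across and 110 high in its middle, whose bore is 26 wide and open at the top; origin under its centre. With the rod home the handle's centre is 140 above the bench
- stand_top (a point): centre of the mouth of the stand's tube, 110 above the bench
- finisher: bench-top vibratory finisher, fixed: grey open-topped housing 220 deep (x) x 250 wide (y), 140 high, with an aluminium lid on top; origin under its centre, front (control panel) to its -x
- lid_hinge (a point): middle of the lid's hinge axis, which runs along the finisher's y at its far upper edge (110 behind the finisher's centre, 140 above the bench); axes parallel to the finisher's
- lid_bar (a point): middle of the lid's round bar handle: 12 thick, 100 long, parallel to the hinge, on two end posts, 45 clear above the lid's 8 thick plate (the bar's axis). With the lid shut it lies 170 in front of the hinge axis and 53 above it, and turns with the lid
- lid (a joint): opening angle of the lid in rad: 0 shut, grows as the front edge rises (50 degrees = 0.873), stops at 1.25. Nothing holds it up: let go, it falls shut from any angle. About 0.3 to 0.55 kg
- trim_a: moulded beige trim cap, 90 x 110 x 50, origin under its centre (bystander, stays where it is)
- trim_b: a second such trim cap (bystander, stays where it is)
- tape: roll of clear tape lying flat, 90 across, 24 high (bystander, stays where it is)
- bottle: closed white bottle, 60 across, 170 tall (bystander, stays where it is)
- jar: closed grey jar, 70 across, 90 tall (bystander, stays where it is)
- scraper: hand tool like a screwdriver, 140 long, lying flat; origin under its middle (bystander, stays where it is)

How it is judged:
By the outcome, as a careful person would: the job done as asked, in the order asked, and still so for the second after the job is handed in, while the arm keeps its last pose, push and grip.
It also fails if it takes over 72 s, if anything falls off the work surface, if the arm or the gripper's body presses on something with over 40 N, if the wrist force passes 120 N, or if a joint passes its speed limit or range.

## Working session

There is one attempt and no reset: what is moved stays moved. The work goes in short steps, Python scripts to look and compute and a tool call to move; the robot and the scene stay as the last step left them, time stands still between calls to the robot, and variables do not carry over. Pictures are saved under pics/ and viewed, at most 11 in all, crops included, and the job is handed in when it is done.

Besides the shell and the picture viewer there is one more tool, called as name(argument=value, ...) on one line, values as JSON. apply_moves: Moves the arm, as the interface text tells. Its arguments: {"type":"object","properties":{"increments":{"type":"array"},"gripper":{"type":"number"},"squeeze":{"type":"number"}},"required":["increments"]}

```bash
mkdir -p pics; ls
cat > h.py <<'E'
import numpy as np, cv2
from bench import env
def snap(n,f):
    c=env.read_camera(n); cv2.imwrite(f'pics/{f}.png',c['image'][...,::-1]); np.savez(f'pics/{f}.npz',K=c['mtx'],T=c['world_to_cam']); return c
def ray(f,uv):
    d=np.load(f'pics/{f}.npz');K,T=d['K'],d['T'];R,t=T[:3,:3],T[:3,3]
    r=R.T@np.linalg.inv(K)@np.array([*uv,1.]);return -R.T@t,r/np.linalg.norm(r)
def tri(*obs):
    A=np.zeros((3,3));b=np.zeros(3)
    for f,uv in obs:
        o,r=ray(f,uv);P=np.eye(3)-np.outer(r,r);A+=P;b+=P@o
    return np.linalg.solve(A,b)
def atz(f,uv,z):
    o,r=ray(f,uv);return o+r*(z-o[2])/r[2]
def proj(f,p):
    d=np.load(f'pics/{f}.npz');q=d['T']@np.array([*p,1.]);q=d['K']@q[:3];return q[:2]/q[2]
E
python3 - <<'E'
from h import *
a=snap('scene','s0');b=snap('side','d0');w=snap('wrist','w0')
cv2.imwrite('pics/all0.png',cv2.resize(np.hstack([a['image'],b['image']])[...,::-1],(800,300)))
for n in('s0','d0','w0'):
    o,r=ray(n,(280,210));print(n,o.round(3),r.round(3))
s=env.get_state();print(s['tcp_rot'],s['eef_pos'],s['time_s'])
E
```

```text
pics
s0 [ 1.142 -0.483  0.707] [-0.621  0.544 -0.564]
d0 [0.233 1.107 1.201] [ 0.203 -0.68  -0.704]
w0 [0.673 0.077 0.374] [ 0.002 -0.303 -0.953]
[ 7.07114881e-01  7.07098514e-01 -3.69886240e-04 -3.15741057e-04] [ 6.74689409e-01 -1.57681270e-05  2.30784291e-01] 0.15
```

View pics/s0.png

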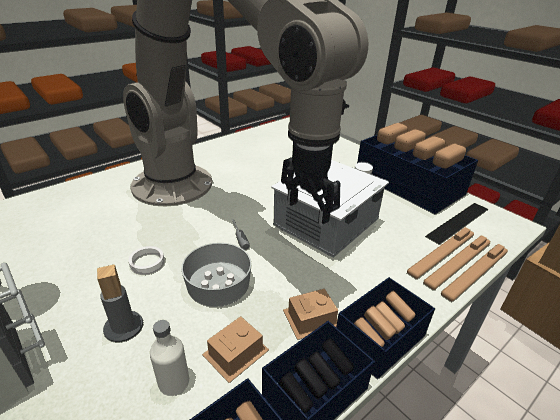

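View pics/d0.png

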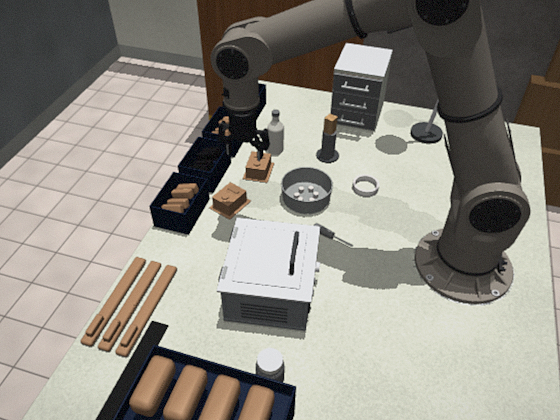

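The scene view shows the rod in its stand at (110,285), the pan at (217,275) with six pieces, and the finisher at (330,205), partly hidden by the gripper. In the side view the rod handle is at (330,123), the pan at (306,190) and the lid bar runs from (297,235) to (291,272). I'll zoom in on these.

Run:
```python
from h import *
a=cv2.imread('pics/s0.png');b=cv2.imread('pics/d0.png')
def cr(i,x,y,w,h): return cv2.resize(i[y:y+h,x:x+w],(400,300),interpolation=cv2.INTER_CUBIC)
m=np.vstack([np.hstack([cr(a,80,255,100,75) ,cr(a,170,225,100,75)]),np.hstack([cr(b,280,105,80,60)  ,cr(b,215,210,120,90)])])
# side pan appended separately
cv2.imwrite('pics/c1.png',m)
```

```text
(no output)
```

View pics/c1.png

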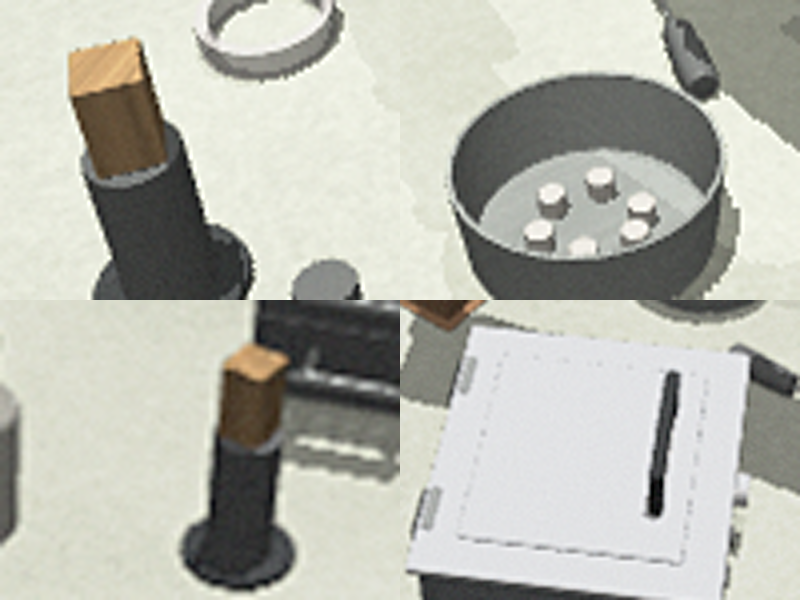

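Run:
```python
from h import *
H=tri(('s0',(107.2,272.2)),('d0',(331.2,117.2)));print('handle top',H.round(4))
for q in[(68,58),(140,40),(152,82),(75,97)]: print('hc',atz('s0',(80+q[0]/4,255+q[1]/4),.17).round(4))
print('pan',tri(('s0',(216.5,266.5)),('d0',(306,187))).round(4),atz('s0',(216.5,266.5),.065).round(4))
B=[atz('d0',p,.193) for p in((296.9,232.5),(291.5,273.9))];print('bar',np.round(B,4))
for p in((236.6,218.4),(319.4,225.6),(311.6,299.4),(218,291)): print('lid',atz('d0',p,.148).round(4))
for p in[(552,188),(601,170),(642,200),(635,227),(540,230),(583,245)]: print('bead',atz('s0',(170+(p[0]-400)/4,225+p[1]/4),.02).round(4))
```

```text
handle top [ 0.4986 -0.3748  0.1648]
hc [ 0.4879 -0.3877  0.17  ]
hc [ 0.497  -0.3552  0.17  ]
hc [ 0.53  -0.362  0.17 ]
hc [ 0.5172 -0.3945  0.17  ]
pan [ 0.5143 -0.1339  0.05  ] [ 0.5265 -0.1425  0.065 ]
bar [[0.4571 0.2003 0.193 ]
 [0.4324 0.3361 0.193 ]]
lid [0.6431 0.1591 0.148 ]
lid [0.4147 0.116  0.148 ]
lid [0.3727 0.3622 0.148 ]
lid [0.5992 0.4072 0.148 ]
bead [ 0.4872 -0.1465  0.02  ]
bead [ 0.4925 -0.1131  0.02  ]
bead [ 0.5317 -0.108   0.02  ]
bead [ 0.5487 -0.1247  0.02  ]
bead [ 0.5146 -0.1718  0.02  ]
bead [ 0.5418 -0.158   0.02  ]
```

apply_moves(increments=[[-3,-3,-1,0],[-6,-6,-3,0],[-9,-10,-5,0],[-12,-13,-7,0],[-14,-15.5,-7,0],[-14,-15.5,-7,0]])

```text
time_s: 0.75
eef_pos: [0.5171, -0.1436, 0.3024]
tcp_rot: [0.709, 0.705, 0.0, 0.001]
ft_force: [0.7, 0.4, -0.6]
opening: 0.0856
grip_force: 0.0
```

Run:
```python
from h import *
snap('wrist','w1');s=env.get_state();print(s['eef_pos'],s['tcp_rot'],s['time_s'])
```

```text
[ 0.51866966 -0.14163672  0.30199428] [7.08199986e-01 7.06011711e-01 3.17315179e-04 3.77971767e-04] 0.8
```

apply_moves(increments=[[-4,0,0,0.08],[-8,0,0,0.16],[-12,-0.5,0,0.24],[-16,-1,0,0.24],[-20,-1.5,0,0.24],[-23.5,-1.5,0,0.24],[-23.5,-1.5,0,0.24]])

```text
time_s: 1.5
eef_pos: [0.5041, -0.3791, 0.3003]
tcp_rot: [0.788, 0.616, -0.001, -0.0]
ft_force: [-0.6, 1.3, -1.0]
opening: 0.0856
grip_force: 0.0
```

Run:
```python
from h import *
snap('wrist','w2');s=env.get_state();print(s['eef_pos'],s['tcp_rot'],s['time_s'])
a=cv2.imread('pics/w1.png');b=cv2.imread('pics/w2.png')
cv2.imwrite('pics/c2.png',np.hstack([a[:,80:480],b[:,80:480]]))
```

```text
[ 0.50484714 -0.37661683  0.30024366] [ 7.87404822e-01  6.16435723e-01 -6.67262102e-04 -4.47258687e-04] 1.55
```

View pics/c2.png

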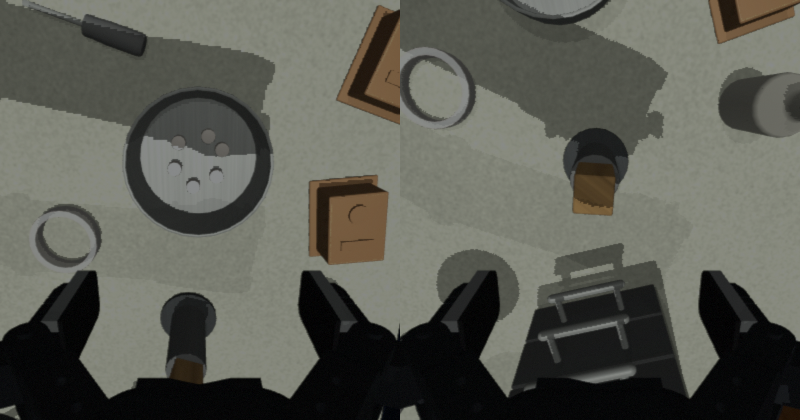

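The left view shows the pan centred near crop (198,162) with six pieces. The right view shows the handle near crop (593,195), roughly square to the image. I'll zoom in on both.

Run:
```python
from h import *
a=cv2.imread('pics/w1.png');b=cv2.imread('pics/w2.png')
def cr(i,x,y,w,h): return cv2.resize(i[y:y+h,x:x+w],(400,400),interpolation=cv2.INTER_CUBIC)
cv2.imwrite('pics/c3.png',np.hstack([cr(a,198,82,160,160),cr(b,233,140,80,80)]))
```

```text
(no output)
```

View pics/c3.png

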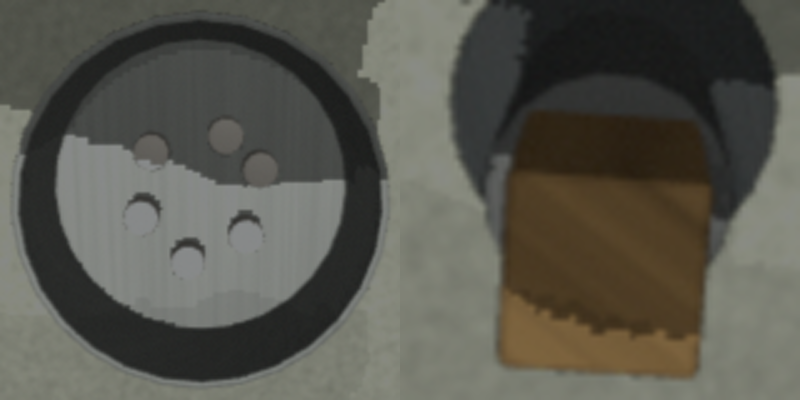

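Run:
```python
from h import *
c=[np.array((233+(x-400)/5,140+y/5)) for x,y in((508,172),(712,185),(697,377),(499,364))]
m=np.mean(c,0)
print('top tri',tri(('w2',m),('s0',(107.2,272.2))),tri(('w2',m),('s0',(107.2,272.2)),('d0',(331.2,117.2))))
P=np.array([atz('w2',q,.17) for q in c]);print(P.round(4),P.mean(0))
print(np.degrees([np.arctan2(*(P[i]-P[j])[1::-1]) for i,j in((1,0),(2,3),(0,3),(1,2))]))
print('foot',[atz('w2',(233+(x-400)/5,140+y/5),.008).round(4) for x,y in((452,100),(777,100))])
r=[(15,198),(385,198),(200,12),(200,384)]
R=np.array([atz('w1',(198+x/2.5,82+y/2.5),.065) for x,y in r]);print('rim',R.round(4),R[:2].mean(0),R[2:].mean(0))
fl=[(55,185),(346,185),(200,40),(200,327)]
F=np.array([atz('w1',(198+x/2.5,82+y/2.5),.004) for x,y in fl]);print('floor',F.round(4),F[:2].mean(0),F[2:].mean(0))
pc=(R.mean(0))[:2]
for p in[(152,149),(226,135),(261,168),(142,217),(246,237),(187,264)]:
    q=atz('w1',(198+p[0]/2.5,82+p[1]/2.5),.02)[:2];d=q-pc;print(q.round(4),np.hypot(*d).round(4),np.degrees(np.arctan2(d[1],d[0])).round(0))
s=env.get_state();print(s['eef_pos'],s['tcp_rot'])
```

```text
top tri [ 0.49864385 -0.37502828  0.16318201] [ 0.49841527 -0.37545341  0.16476438]
[[ 0.4876 -0.3546  0.17  ]
 [ 0.5191 -0.3647  0.17  ]
 [ 0.5092 -0.396   0.17  ]
 [ 0.4776 -0.3858  0.17  ]] [ 0.49841457 -0.37527369  0.17      ]
[-17.65706358 -17.88911573  72.18718277  72.47756958]
foot [array([ 0.459 , -0.3634,  0.008 ]), array([ 0.5391, -0.3833,  0.008 ])]
rim [[ 0.4323 -0.1301  0.065 ]
 [ 0.5967 -0.131   0.065 ]
 [ 0.5149 -0.0526  0.065 ]
 [ 0.514  -0.2194  0.065 ]] [ 0.51448327 -0.13054479  0.065     ] [ 0.51444916 -0.1359674   0.065     ]
floor [[ 0.4399 -0.1338  0.004 ]
 [ 0.5893 -0.1345  0.004 ]
 [ 0.5147 -0.0633  0.004 ]
 [ 0.5139 -0.2109  0.004 ]] [ 0.51462001 -0.13416669  0.004     ] [ 0.5143443  -0.13707771  0.004     ]
[ 0.491 -0.114] 0.0303 141.0
[ 0.5272 -0.1074] 0.0288 64.0
[ 0.5444 -0.1235] 0.0315 18.0
[ 0.4853 -0.1476] 0.0325 -154.0
[ 0.5374 -0.158 ] 0.0338 -47.0
[ 0.5076 -0.1719] 0.0392 -100.0
[ 0.50484714 -0.37661683  0.30024366] [ 7.87404822e-01  6.16435723e-01 -6.67262102e-04 -4.47258687e-04]
```

apply_moves(increments=[[-0.15,-0.65,1,0.07],[-0.15,-0.65,4,0.07],[-0.15,-0.65,8,0.07],[-0.15,-0.65,12,0.07],[-0.15,-0.65,15,0.07],[-0.15,-0.65,17,0.07],[-0.15,-0.65,17.6,0.07],[-0.15,-0.65,17.6,0.07]])

```text
time_s: 2.35
eef_pos: [0.4987, -0.3737, 0.1247]
tcp_rot: [0.807, 0.59, -0.0, -0.001]
ft_force: [0.2, 0.4, 0.4]
opening: 0.0855
grip_force: 0.0
```

apply_moves(increments=[[0,0,0,0],[0,0,0,0],[0,0,0,0],[0,0,0,0],[0,0,0,0],[0,0,0,0],[0,0,0,0],[0,0,0,0]], gripper=1, squeeze=80)

```text
time_s: 3.15
eef_pos: [0.4987, -0.3751, 0.1263]
tcp_rot: [0.808, 0.589, 0.0, 0.001]
ft_force: [-0.9, 0.8, 7.6]
opening: 0.0331
grip_force: 79.0
```

apply_moves(increments=[[0,0,-1,0],[0,0,-3,0],[0,0,-5,0],[0,0,-7,0],[0,0,-9,0],[0,0,-11,0],[0,0,-12.5,0],[0,0,-12.5,0]])

```text
time_s: 3.95
eef_pos: [0.4989, -0.3755, 0.2528]
tcp_rot: [0.808, 0.589, 0.001, 0.002]
ft_force: [-0.1, -0.4, -1.5]
opening: 0.0331
grip_force: 79.5
```

Run:
```python
from h import *
a=snap('side','d1')['image'];b=snap('scene','s1')['image']
s=env.get_state();print(s['eef_pos'],s['tcp_rot'],s['ft_force'])
def cr(i,x,y,w,h): return cv2.resize(i[y:y+h,x:x+w],(400,400),interpolation=cv2.INTER_CUBIC)
cv2.imwrite('pics/c4.png',np.hstack([cr(a,270,60,120,120),cr(b,50,180,160,160)])[...,::-1])
```

```text
[ 0.4981631  -0.37478193  0.25013769] [ 8.07787707e-01  5.89473509e-01  4.21335589e-05 -4.13316184e-05] [-0.60740817 -0.34225475 -0.6938064 ]
```

View pics/c4.png

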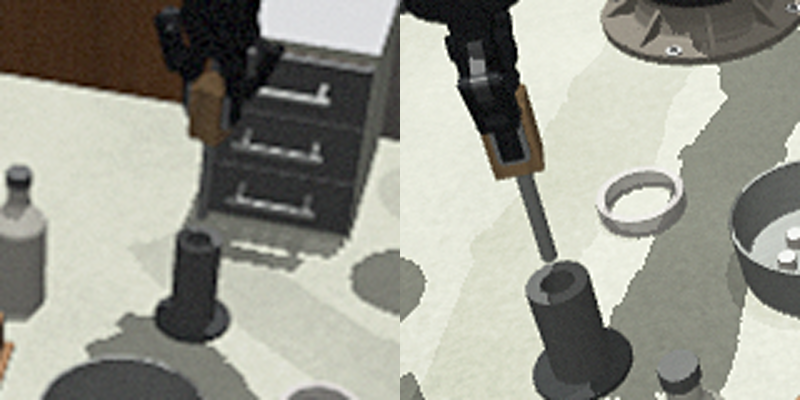

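Both views show the rod held upright, clear of the tube. The tip is at scene (109,285) and side (331,124.5). The tube mouth is at scene (114,293) and side (329,132).

Run:
```python
from h import *
print('tip',tri(('s1',(109.2,284.8)),('d1',(330.9,124.5))),proj('s1',(.4985,-.375,.134)),proj('d1',(.4985,-.375,.134)))
print('mouth',tri(('s1',(113.6,293.2)),('d1',(329.4,132))),proj('s1',(.4985,-.375,.11)),proj('d1',(.4985,-.375,.11)))
```

```text
tip [ 0.49819083 -0.37849699  0.13183946] [109.51991352 282.6376626 ] [330.01976248 125.07095757]
mouth [ 0.49903896 -0.37436729  0.10403785] [112.15206703 290.93751948] [329.50692943 130.71625556]
```

apply_moves(increments=[[2,0,0,0],[5.5,-0.3,0,0],[9.5,-0.6,0,0],[13.5,-1,0,0],[17.5,-1.3,0,0],[21,-1.5,0,0],[23,-1.6,0,0],[23.5,-1.6,0,0]])

```text
time_s: 4.85
eef_pos: [0.5549, -0.1432, 0.2491]
tcp_rot: [0.807, 0.591, -0.0, -0.001]
ft_force: [-0.2, -0.4, -1.4]
opening: 0.0335
grip_force: 79.5
```

apply_moves(increments=[[0,0,0.5,0],[0,0,2,0],[0,0,4,0],[0,0,6,0],[0,0,7.5,0],[0,0,8.5,0],[0,0,8.8,0],[0,0,8.8,0]])

```text
time_s: 5.65
eef_pos: [0.5545, -0.1469, 0.162]
tcp_rot: [0.808, 0.589, -0.0, -0.0]
ft_force: [-0.6, -0.3, -0.7]
opening: 0.0333
grip_force: 79.5
```

Run:
```python
from h import *
a=snap('side','d2')['image'];b=snap('wrist','w3')['image'];s=env.get_state();print(s['eef_pos'],s['tcp_rot'],s['ft_force'])
def cr(i,x,y,w,h): return cv2.resize(i[y:y+h,x:x+w],(400,400),interpolation=cv2.INTER_CUBIC)
cv2.imwrite('pics/c5.png',np.hstack([cr(a,266,150,80,80),cr(b,180,90,200,200)])[...,::-1])
```

```text
[ 0.55502139 -0.14663237  0.16288812] [8.07931208e-01 5.89276686e-01 2.61082305e-04 2.88257516e-04] [-0.13017609 -0.17789298 -1.35179888]
```

View pics/c5.png

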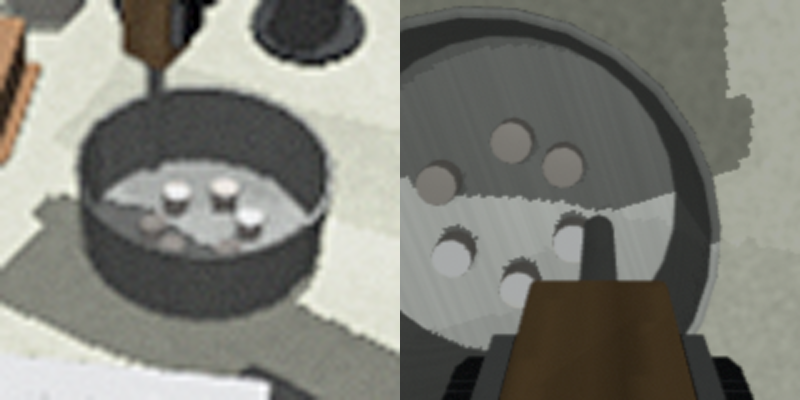

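The rod is inside the rim on the far side, with its tip at crop (598,216). The nearest pieces are at crop (570,242) and (562,165). I'll check the clearances and plan the circle.

Run:
```python
from h import *
f=lambda x,y:(180+(x-400)/2,90+y/2)
print('tip',atz('w3',f(598,222),.047)[:2])
for p in((570,242),(562,165),(514,141),(454,258),(519,290),(437,183)): print(atz('w3',f(*p),.02)[:2].round(4))
phi=np.arctan2(.5892,.8079);X=np.array([np.cos(2*phi),np.sin(2*phi)]);Y=np.array([X[1],-X[0]])
pc=np.array([.5145,-.136]);p0=np.array([.5553,-.1462]);r=.037
out=[];prev=p0
angs=np.radians(-14+np.concatenate([[0],np.arange(1,41)*20.]))
for k in range(0,40,8):
    base=p0 if k==0 else pc+r*np.array([np.cos(angs[k]),np.sin(angs[k])])
    print([[*(100*np.array([X,Y])@(pc+r*np.array([np.cos(a),np.sin(a)])-base)).round(1),0,0] for a in angs[k+1:k+9]])
```

```text
tip [ 0.55341603 -0.14443708]
[ 0.5366 -0.1568]
[ 0.5442 -0.1235]
[ 0.5284 -0.1077]
[ 0.4857 -0.1483]
[ 0.5079 -0.1712]
[ 0.4912 -0.1146]
[[np.float64(1.2), np.float64(-0.8), 0, 0], [np.float64(2.3), np.float64(-1.5), 0, 0], [np.float64(3.0), np.float64(-2.6), 0, 0], [np.float64(3.4), np.float64(-3.8), 0, 0], [np.float64(3.3), np.float64(-5.1), 0, 0], [np.float64(2.8), np.float64(-6.3), 0, 0], [np.float64(1.9), np.float64(-7.2), 0, 0], [np.float64(0.8), np.float64(-7.7), 0, 0]]
[[np.float64(-1.3), np.float64(-0.1), 0, 0], [np.float64(-2.5), np.float64(0.2), 0, 0], [np.float64(-3.6), np.float64(0.9), 0, 0], [np.float64(-4.4), np.float64(1.9), 0, 0], [np.float64(-4.7), np.float64(3.2), 0, 0], [np.float64(-4.6), np.float64(4.4), 0, 0], [np.float64(-4.1), np.float64(5.6), 0, 0], [np.float64(-3.2), np.float64(6.5), 0, 0]]
[[np.float64(1.2), np.float64(0.6), 0, 0], [np.float64(2.4), np.float64(0.7), 0, 0], [np.float64(3.7), np.float64(0.4), 0, 0], [np.float64(4.7), np.float64(-0.3), 0, 0], [np.float64(5.5), np.float64(-1.4), 0, 0], [np.float64(5.9), np.float64(-2.6), 0, 0], [np.float64(5.8), np.float64(-3.9), 0, 0], [np.float64(5.3), np.float64(-5.0), 0, 0]]
[[np.float64(-0.9), np.float64(-0.9), 0, 0], [np.float64(-2.0), np.float64(-1.5), 0, 0], [np.float64(-3.3), np.float64(-1.6), 0, 0], [np.float64(-4.6), np.float64(-1.3), 0, 0], [np.float64(-5.6), np.float64(-0.6), 0, 0], [np.float64(-6.4), np.float64(0.4), 0, 0], [np.float64(-6.8), np.float64(1.7), 0, 0], [np.float64(-6.7), np.float64(2.9), 0, 0]]
[[np.float64(0.5), np.float64(1.2), 0, 0], [np.float64(1.4), np.float64(2.1), 0, 0], [np.float64(2.6), np.float64(2.7), 0, 0], [np.float64(3.8), np.float64(2.8), 0, 0], [np.float64(5.1), np.float64(2.5), 0, 0], [np.float64(6.2), np.float64(1.8), 0, 0], [np.float64(6.9), np.float64(0.8), 0, 0], [np.float64(7.3), np.float64(-0.5), 0, 0]]
```

apply_moves(increments=[[0,0,0.5,0],[0,0,1.3,0],[0,0,2.2,0],[0,0,3,0],[0,0,3.6,0],[0,0,3.9,0],[0,0,3.9,0]])

```text
time_s: 6.45
eef_pos: [0.5545, -0.1462, 0.1228]
tcp_rot: [0.808, 0.589, -0.0, -0.0]
ft_force: [-0.2, 1.0, -1.0]
opening: 0.0335
grip_force: 79.5
```

No contact on the way down. Stirring now.

apply_moves(increments=[[1.2,-0.8,0,0],[2.3,-1.5,0,0],[3.0,-2.6,0,0],[3.4,-3.8,0,0],[3.3,-5.1,0,0],[2.8,-6.3,0,0],[1.9,-7.2,0,0],[0.8,-7.7,0,0]])

```text
time_s: 7.25
eef_pos: [0.4826, -0.1158, 0.1234]
tcp_rot: [0.808, 0.589, 0.0, -0.0]
ft_force: [0.8, 0.1, -1.5]
opening: 0.0331
grip_force: 79.7
```

apply_moves(increments=[[-1.3,-0.1,0,0],[-2.5,0.2,0,0],[-3.6,0.9,0,0],[-4.4,1.9,0,0],[-4.7,3.2,0,0],[-4.6,4.4,0,0],[-4.1,5.6,0,0],[-3.2,6.5,0,0]])

```text
time_s: 8.05
eef_pos: [0.5375, -0.1652, 0.1231]
tcp_rot: [0.808, 0.589, -0.0, 0.0]
ft_force: [-0.4, -0.1, -1.2]
opening: 0.0335
grip_force: 79.8
```

apply_moves(increments=[[1.2,0.6,0,0],[2.4,0.7,0,0],[3.7,0.4,0,0],[4.7,-0.3,0,0],[5.5,-1.4,0,0],[5.9,-2.6,0,0],[5.8,-3.9,0,0],[5.3,-5.0,0,0]])

```text
time_s: 8.85
eef_pos: [0.503, -0.0994, 0.1234]
tcp_rot: [0.808, 0.59, -0.0, -0.0]
ft_force: [-0.3, -0.8, -0.9]
opening: 0.0331
grip_force: 79.7
```

apply_moves(increments=[[-0.9,-0.9,0,0],[-2.0,-1.5,0,0],[-3.3,-1.6,0,0],[-4.6,-1.3,0,0],[-5.6,-0.6,0,0],[-6.4,0.4,0,0],[-6.8,1.7,0,0],[-6.7,2.9,0,0]])

```text
time_s: 9.65
eef_pos: [0.5129, -0.1735, 0.1232]
tcp_rot: [0.808, 0.589, -0.0, 0.0]
ft_force: [0.5, 0.7, -1.4]
opening: 0.0332
grip_force: 79.7
```

apply_moves(increments=[[0.5,1.2,0,0],[1.4,2.1,0,0],[2.6,2.7,0,0],[3.8,2.8,0,0],[5.1,2.5,0,0],[6.2,1.8,0,0],[6.9,0.8,0,0],[7.3,-0.5,0,0]])

```text
time_s: 10.45
eef_pos: [0.5283, -0.1001, 0.1233]
tcp_rot: [0.808, 0.59, 0.0, -0.0]
ft_force: [-0.8, -0.2, -1.2]
opening: 0.0332
grip_force: 79.7
```

Run:
```python
from h import *
a=snap('side','d3')['image'];b=snap('wrist','w4')['image'];s=env.get_state();print(s['eef_pos'],s['tcp_rot'],s['ft_force'],s['opening'])
def cr(i,x,y,w,h): return cv2.resize(i[y:y+h,x:x+w],(400,400),interpolation=cv2.INTER_CUBIC)
cv2.imwrite('pics/c6.png',np.hstack([cr(a,266,150,80,80),cr(b,140,50,280,280)])[...,::-1])
```

```text
[ 0.52716347 -0.10023012  0.12334395] [ 8.07568424e-01  5.89773610e-01 -2.77484462e-04 -5.02121342e-04] [ 0.16564549 -0.88944685 -0.4772919 ] 0.03324100198456926
```

View pics/c6.png

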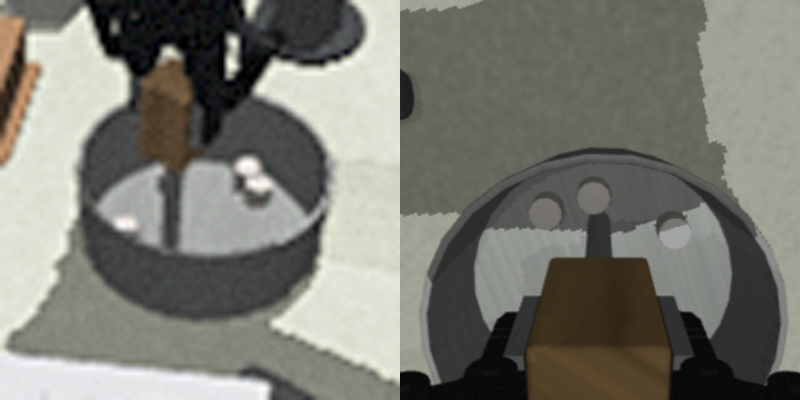

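The pieces have been shifted all round and the rod is still square in the grip, so it goes back to the stand. The total offset from home is x 27.0, y -5.4, z +0.2 cm.

apply_moves(increments=[[0,0,-1,0],[0,0,-3,0],[0,0,-6,0],[0,0,-9,0],[0,0,-11.5,0],[0,0,-13,0],[0,0,-13,0]])

```text
time_s: 11.25
eef_pos: [0.5303, -0.1021, 0.2562]
tcp_rot: [0.808, 0.589, 0.002, 0.001]
ft_force: [-0.0, -0.0, -1.0]
opening: 0.0335
grip_force: 79.7
```

apply_moves(increments=[[-2,0.4,0,0],[-6,1.2,0,0],[-10.5,2.1,0,0],[-15,3,0,0],[-19.5,3.9,0,0],[-23.5,4.7,0,0],[-26,5.2,0,0],[-27,5.4,0,0]])

```text
time_s: 12.05
eef_pos: [0.4965, -0.3782, 0.2525]
tcp_rot: [0.809, 0.588, -0.001, -0.0]
ft_force: [0.5, -0.4, -1.1]
opening: 0.0333
grip_force: 79.7
```

apply_moves(increments=[[0,0,0,0],[0,0,0,0],[0,0,0.5,0],[0,0,1.2,0],[0,0,2,0],[0,0,3,0],[0,0,3,0]])

```text
time_s: 12.75
eef_pos: [0.4977, -0.3742, 0.2215]
tcp_rot: [0.808, 0.59, -0.001, -0.001]
ft_force: [-0.3, -0.1, -1.5]
opening: 0.0333
grip_force: 79.7
```

apply_moves(increments=[[0,0,0.5,0],[0,0,2,0],[0,0,4,0],[0,0,6,0],[0,0,8,0],[0,0,9.2,0],[0,0,9.7,0],[0,0,9.7,0]])

```text
time_s: 13.55
eef_pos: [0.4982, -0.375, 0.1265]
tcp_rot: [0.808, 0.589, 0.0, -0.0]
ft_force: [1.4, -0.0, -0.6]
opening: 0.0334
grip_force: 79.7
```

apply_moves(increments=[[0,0,0,0],[0,0,0,0],[0,0,0,0],[0,0,0,0],[0,0,0,0],[0,0,0,0],[0,0,0,0],[0,0,0,0]], gripper=0)

```text
time_s: 14.35
eef_pos: [0.4983, -0.3749, 0.1263]
tcp_rot: [0.808, 0.589, -0.0, -0.0]
ft_force: [0.4, -0.1, 0.0]
opening: 0.0853
grip_force: 0.0
```

apply_moves(increments=[[0,0,-1,0],[0,0,-4,0],[0,0,-8,0],[0,0,-12,0],[0,0,-15.5,0],[0,0,-18,0],[0,0,-18,0]])

```text
time_s: 15.05
eef_pos: [0.4992, -0.3759, 0.311]
tcp_rot: [0.808, 0.589, 0.001, 0.003]
ft_force: [-1.0, -0.3, 0.8]
opening: 0.0856
grip_force: 0.0
```

apply_moves(increments=[[2,-0.8,-0.5,0],[6,-2.5,-1,0],[10.5,-4.3,-1.5,0],[15,-6.2,-2,0],[19.5,-8,-2.5,0],[24,-9.9,-2.5,0],[28,-11.6,-2.5,0],[32,-13.2,-2.5,0]])

```text
time_s: 15.85
eef_pos: [0.4694, -0.0282, 0.3316]
tcp_rot: [0.808, 0.589, 0.0, 0.0]
ft_force: [0.7, -0.3, 0.1]
opening: 0.0856
grip_force: 0.0
```

apply_moves(increments=[[4,-1.7,0,-0.07],[8.5,-3.5,0,-0.14],[13,-5.4,0,-0.21],[17,-7,0,-0.28],[21,-8.7,0,-0.35],[24,-9.9,0,-0.42],[26,-10.7,0,-0.49],[26,-10.7,0,-0.49]])

```text
time_s: 16.65
eef_pos: [0.447, 0.2527, 0.3311]
tcp_rot: [0.638, 0.77, -0.0, -0.0]
ft_force: [0.5, -0.7, -0.6]
opening: 0.0854
grip_force: 0.0
```

Run:
```python
from h import *
b=snap('wrist','w5')['image'];a=snap('scene','s2')['image'];s=env.get_state();print(s['eef_pos'],s['tcp_rot'],s['time_s'],s['qpos'].round(2) if hasattr(s['qpos'],'round') else s['qpos'])
cv2.imwrite('pics/c7.png',np.hstack([b[:,:520],cv2.resize(a[240:350,70:140],(267,420),interpolation=cv2.INTER_CUBIC)])[...,::-1])
```

```text
[0.44778965 0.24968443 0.33115426] [ 6.40862016e-01  7.67656013e-01 -3.46314457e-04  5.62707968e-05] 16.75 [-0.47  0.09 -0.17  1.83  0.02  1.23 -0.47]
```

View pics/c7.png

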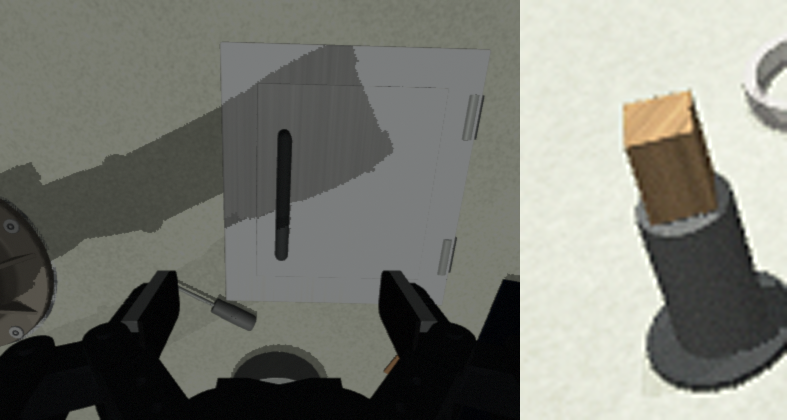

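The wrist view shows the bar from (285,130) to (281,258). The scene crop shows the rod upright and home in its stand. I'll check the predicted bar and lid against this view.

Run:
```python
from h import *
for c,yaw in(((.448,.250),10.3),):
    t=np.radians(yaw);x=np.array([np.cos(t),np.sin(t)]);y=np.array([-x[1],x[0]])
    for s in(-.05,.05):
        for z in(.193,.148): print(s,z,proj('w5',[*(np.array(c)+s*y),z]).round(1),proj('d0',[*(np.array(c)+s*y),z]).round(1))
C=np.array([atz('w5',p,.148) for p in((221,42),(489,50),(226,297),(443,303))]);print(C.round(4))
for a,b in((0,1),(2,3),(2,0),(3,1)): print(np.degrees(np.arctan2(*(C[b]-C[a])[1::-1])).round(2),np.linalg.norm(C[a]-C[b]).round(3))
# bar tri: south end (w5) and south end side
print('southend',tri(('w5',(281.5,257)),('d0',(296.9,232.5))))
A=[atz('w5',p,.193) for p in((285,140),(282,250))];print(A,np.degrees(np.arctan2(*(A[0]-A[1])[1::-1])))
```

```text
-0.05 0.193 [281. 254.] [296.9 232.6]
-0.05 0.148 [280.8 235.2] [296.4 244.1]
0.05 0.193 [282.2 140.6] [293.1 262. ]
0.05 0.148 [281.8 135.3] [292.6 273.4]
[[0.3726 0.3671 0.148 ]
 [0.6021 0.4041 0.148 ]
 [0.4123 0.1194 0.148 ]
 [0.6448 0.1561 0.148 ]]
9.15 0.232
8.96 0.235
99.09 0.251
99.79 0.252
southend [0.45837578 0.19544899 0.1875352 ]
[array([0.44122647, 0.30008376, 0.193     ]), array([0.457082  , 0.20480185, 0.193     ])] 99.44781969177322
```

apply_moves(increments=[[0,0.1,1,0.015],[0,0.1,4,0.015],[0,0.1,8,0.015],[0,0.1,11,0.015],[0,0.1,13.5,0.015],[0,0.1,15,0.015],[0,0.1,15.6,0.015],[0,0.1,15.6,0.015]])

```text
time_s: 17.55
eef_pos: [0.4485, 0.2495, 0.1747]
tcp_rot: [0.647, 0.762, -0.001, -0.0]
ft_force: [-0.1, 0.4, 0.5]
opening: 0.0858
grip_force: 0.0
```

apply_moves(increments=[[0,0,0,0],[0,0,0,0],[0,0,0,0],[0,0,0,0],[0,0,0,0],[0,0,0,0],[0,0,0,0],[0,0,0,0]], gripper=1, squeeze=60)

```text
time_s: 18.35
eef_pos: [0.4506, 0.251, 0.176]
tcp_rot: [0.647, 0.763, 0.002, 0.001]
ft_force: [12.5, 2.5, -4.6]
opening: 0.01
grip_force: 58.7
```

Run:
```python
import numpy as np
for d in range(0,56,4):
    t=np.radians(d);print(d,(100*(.17-.17*np.cos(t)+.053*np.sin(t))).round(2),(-100*(.17*np.sin(t)+.053*np.cos(t)-.053)).round(2))
t=np.radians(50);print(50,(100*(.17-.17*np.cos(t)+.053*np.sin(t))).round(2),(-100*(.17*np.sin(t)+.053*np.cos(t)-.053)).round(2))
```

```text
0 0.0 -0.0
4 0.41 -1.17
8 0.9 -2.31
12 1.47 -3.42
16 2.12 -4.48
20 2.84 -5.49
24 3.63 -6.46
28 4.48 -7.36
32 5.39 -8.2
36 6.36 -8.98
40 7.38 -9.69
44 8.45 -10.32
48 9.56 -10.88
52 10.71 -11.36
50 10.13 -11.13
```

Gripped. Now the arc, with a small +0.15 cm shift to relieve the sideways load.

apply_moves(increments=[[0,0.15,0,0],[0,0.35,-0.6,0],[0,0.6,-1.2,0],[0,0.8,-1.75,0],[0,1.05,-2.3,0],[0,1.35,-2.9,0],[0,1.6,-3.4,0],[0,1.6,-3.4,0]])

```text
time_s: 19.15
eef_pos: [0.4645, 0.2532, 0.2099]
tcp_rot: [0.647, 0.763, 0.0, -0.0]
ft_force: [-1.7, 0.7, -3.4]
opening: 0.0097
grip_force: 58.7
```

apply_moves(increments=[[0,0.3,-0.5,0],[0,0.65,-1.05,0],[0,1.35,-2.05,0],[0,2.15,-3.05,0],[0,3.0,-3.95,0],[0,3.9,-4.8,0],[0,4.4,-5.2,0],[0,4.4,-5.2,0]])

```text
time_s: 19.95
eef_pos: [0.5068, 0.2601, 0.2633]
tcp_rot: [0.646, 0.763, -0.001, -0.001]
ft_force: [-23.8, -8.7, 23.6]
opening: 0.0098
grip_force: 59.9
```

Run:
```python
from h import *
s=env.get_state();print(s['eef_pos'],s['tcp_rot'],s['ft_force'],s['torque'],s['opening'])
a=snap('side','d5')['image'];b=snap('scene','s5')['image']
cv2.imwrite('pics/c8.png',np.hstack([cv2.resize(a[150:330,190:370],(400,400),interpolation=cv2.INTER_CUBIC),cv2.resize(b[110:270,250:410],(400,400),interpolation=cv2.INTER_CUBIC)])[...,::-1])
```

```text
[0.50683191 0.26005548 0.26332108] [ 6.46478825e-01  7.62931040e-01 -1.00582122e-03 -5.87546529e-04] [-23.79188738  -8.65465479  23.58725575] [-1.71332537  5.13900936 -0.0757535 ] 0.009802214489838696
```

View pics/c8.png

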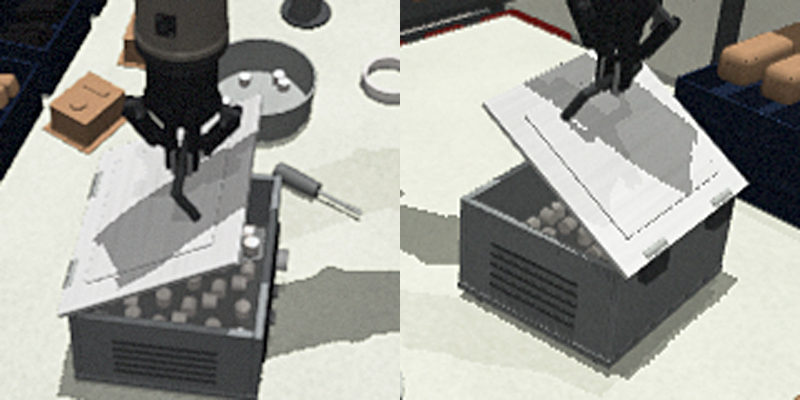

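The lid is at about 34°, with fingers on the bar and no other contact visible. The 33 N load is purely radial, so my arc runs about 3 mm too close to the hinge. I'll correct it outward and go on.

apply_moves(increments=[[0,-0.1,-0.3,0],[0,0.3,-0.6,0],[0,0.8,-1.0,0],[0,1.3,-1.35,0],[0,1.8,-1.65,0],[0,2.3,-1.95,0],[0,2.9,-2.3,0],[0,2.9,-2.3,0]])

```text
time_s: 20.85
eef_pos: [0.5371, 0.265, 0.285]
tcp_rot: [0.647, 0.763, 0.0, 0.0]
ft_force: [-6.2, -4.1, 4.3]
opening: 0.0095
grip_force: 60.9
```

apply_moves(increments=[[0,0.25,-0.15,0],[0,0.5,-0.3,0],[0,0.75,-0.45,0],[0,1.0,-0.5,0],[0,1.0,-0.5,0],[0,1.0,-0.5,0],[0,1.0,-0.5,0],[0,1.0,-0.5,0]])

```text
time_s: 21.65
eef_pos: [0.5464, 0.2665, 0.29]
tcp_rot: [0.647, 0.763, 0.0, 0.0]
ft_force: [-6.0, -5.3, 7.1]
opening: 0.0096
grip_force: 60.5
```

Run:
```python
from h import *
a=snap('side','d6')['image'];b=snap('scene','s6')['image'];s=env.get_state();print(s['eef_pos'],s['tcp_rot'],s['ft_force'],s['opening'])
cv2.imwrite('pics/c9.png',np.hstack([cv2.resize(a[130:330,190:390],(400,400),interpolation=cv2.INTER_CUBIC),cv2.resize(b[100:300,210:410],(400,400),interpolation=cv2.INTER_CUBIC)])[...,::-1])
p=np.array([.4506,.251,.176]);h=p[:2]+.17*np.array([.987,.163]);x=np.array([.987,.163]);y=np.array([-.163,.987])
d=s['eef_pos']-p;c=np.hypot(d[:2]@x,d[2]);print('chord angle',np.degrees(2*np.arcsin(c/.35614)))
# predicted front corners of lid top (measured shut, w5) rotated about hinge z=.14
for A in(48,50,52):
  t=np.radians(A)
  for F in((.3726,.3671),(.4123,.1194)):
    r=np.array(F)-h;u=-(r@x);v=r@y;w=.008
    q=h+y*v-x*(u*np.cos(t)-w*np.sin(t));P=[*q,.14+u*np.sin(t)+w*np.cos(t)]
    pd=proj('d6',P);ps=proj('s6',P);print(A,((pd-[190,130])*2).round(1),((ps-[210,100])*2+[400,0]).round(1))
```

```text
[0.54639    0.26651666 0.28997243] [6.46577191e-01 7.62848550e-01 6.40338003e-05 1.46910740e-04] [-5.86143622 -5.85340791  6.15984468] 0.00985881590655899
chord angle 49.71567453648722
48 [176.7 245. ] [682.   23.3]
48 [204.2  96.4] [573.6  74.1]
50 [171.2 241.4] [686.1  21. ]
50 [199.4  92.9] [577.8  71.7]
52 [165.5 237.9] [690.4  18.8]
52 [194.5  89.6] [582.1  69.5]
```

View pics/c9.png

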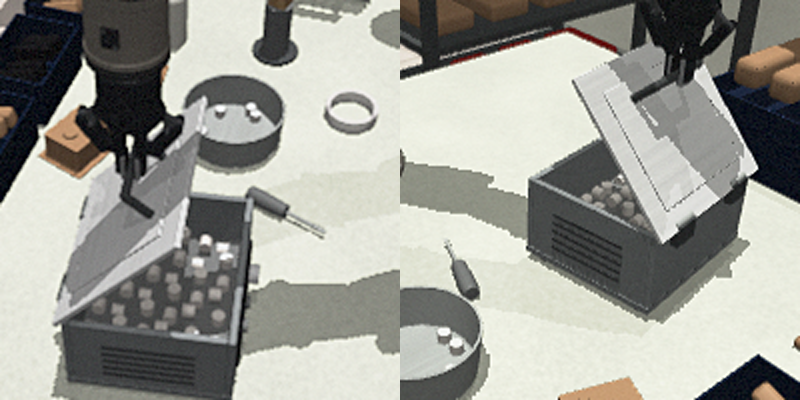

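The side view shows the lid's front corner at crop (205,97), and the scene view shows it at crop (577,76). The pieces are in the pan and the rod is home. One quick triangulation of that corner as a check.

Run:
```python
from h import *
x=np.array([.987,.163]);h=np.array([.4506,.251])+.17*x
for P in (tri(('d6',(292.5,178.5)),('s6',(298.5,138))),tri(('d6',(292.5,177.5)),('s6',(298.5,136)))):
    u=-(P[:2]-h)@x;z=P[2]-.14;n=np.hypot(u,z);print(P.round(4),n.round(4),np.degrees(np.arctan2(z,u)-np.arcsin(.008/n)))
s=env.get_state();print(s['eef_pos'],s['ft_force'],s['time_s'])
```

```text
[0.4937 0.1345 0.3144] 0.2278 47.94322306718086
[0.4931 0.1353 0.319 ] 0.2317 48.621271129468155
[0.54639    0.26651666 0.28997243] [-5.86143622 -5.85340791  6.15984468] 21.75
```

apply_moves(increments=[[0,0.1,-0.05,0],[0,0.2,-0.1,0],[0,0.2,-0.1,0],[0,0.2,-0.1,0],[0,0.2,-0.1,0],[0,0.2,-0.1,0],[0,0.2,-0.1,0],[0,0.2,-0.1,0]])

```text
time_s: 22.55
eef_pos: [0.5483, 0.2668, 0.2909]
tcp_rot: [0.647, 0.763, -0.0, 0.0]
ft_force: [-4.8, -5.5, 5.4]
opening: 0.0095
grip_force: 60.4
```

Run:
```python
from h import *
s=env.get_state();print(s['eef_pos'],s['ft_force'],s['grip_force'])
print(env.sign_off())
```

```text
[0.54833224 0.26681445 0.29085473] [-4.8386836  -5.52834766  5.40056089] 60.404627323150635
the job is handed in; nothing more can be done
None
```

The job is handed in: I stirred the pieces about 2.2 rounds counter-clockwise, put the rod back upright in its stand and let go, and the arm is holding the lid steady at about 50° (my two checks put it between 49° and 50.5°), though not all six pieces could be seen in the last pictures.

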